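# Press the glued stones home in glue order

### The arm

A 6-joint arm with a two-finger parallel gripper is mounted at the origin on the work surface. World frame = base frame: x ahead of the robot, y to its left, z up, the work surface at z = 0. Lengths are in m, angles in rad, forces in N, time in s.
With the tool pointing down it reaches from about 0.35 to 0.925 m from the base axis. Payload 6.4 kg.
Tool frame: the origin (TCP) lies at the very end of the fingers, on their centre line; the grasp point (between the pads) lies 19 mm behind it; z points along the fingers, y is the line along which they close (so a half turn about z gives the same grasp; the last joint's range is limited). The gripper opens to 85 mm and grips with 20 to 120 N. Pads are 22 mm wide; open, the fingers measure 114 mm over their backs; the gripper's body (76 mm by 85 mm) begins 54 mm behind the grasp point. The pads swing forward as they close: fully open they stand 13 mm farther back than shut.
Start: joints at [-1.455, 0.245, 1.558, -0, 1.339, -0.174], TCP at [0.186, -0.623, 0.231] pointing down, gripper open.
Joint ranges: [-3.13, 3.13], [-1.02, 2.26], [0.13, 2.54], [-0.95, 4.09], [0.21, 2.88], [-2.74, 2.74]. Speed limits (rad/s): [2.57, 2.57, 3.14, 3.14, 3.14, 3.14].

### API

Orientations are given as a 3x3 rotation matrix whose columns are the frame's x, y, z axes.
In Python, from workcell import env gives the robot as it stands.
- The arm moves only by the shell command python3 -m pendant 'ROWS' [FORCE]. ROWS is JSON, a list of rows, each an object of numbers: "x", "y", "z": the shift along the tool's x, y, z as a fraction of full scale; "rx", "ry", "rz": the turn, a rotation vector about the tool's x, y, z as a fraction of full scale; "grip": the opening, from -1 (shut) to 1 (fully open). In form: [{"x": .., "y": .., "z": .., "rx": .., "ry": .., "rz": .., "grip": ..}, ...]. A call has exactly 10 rows; each row shifts and turns the commanded pose from where the row before left it, along the tool's axes as they then stand; what a row does not reach is not made up. Full scale, the value 1, is 4 cm for a shift and 0.12 rad for a turn. A row lasts 1/10 s, in which the tool goes at most 50 mm and 8.59 degrees, less where a joint would pass 70% of its speed; a pose out of reach is approached as far as the arm can. A call with a number of a shift or a turn outside -1 to 1 is refused whole. A call with a gripper value outside its range is refused whole. The fingers move at their own pace and stop on an object; FORCE is the grip in N (left out, the last holds). Time passes only in rows, so rows that do not move let the fingers close, or fill a call up. It gives the time, the measured TCP pose, the force, the opening and the grip force at its end, in the units of the state.
- env.state(): the state, without advancing time (a new reading comes with each control period).
- env.read_camera(name): name is "side" or "top" or "wrist"; returns a dict with "color" (400x640x3 uint8, red, green, blue), "range_z" (400x640 float32, m along the optical axis (not along the pixel's ray), 0 where there is no reading), "intrinsics" (3x3 intrinsics, pixels), "R" (3x3) and "t" (3): a world point X has camera coordinates R X + t. Camera axes: x right, y down, z forward; pixel columns grow to the right and rows downward; lengths in m; the calibration is good to about 2 mm. The wrist camera is an equidistant fisheye: a pixel r from the principal point sees the ray r / f radians off the axis. A picture is of the moment at which its call begins.
- env.job_done(): hands the job in; it is judged then, once.
Trained networks look in the newest picture that a camera, given by its name, has taken for a name from the list of things; names that differ only in an ending like _2 or _b are one class to them, and where a whole thing is asked for, a point or a joint stands for the part that bears it (a point fixed in the world has none). Each returns a list of dicts, best first, with "p" (0 to 1); they miss things now and then, are a little off and sometimes report something else, mostly with a low value. They report only what shows in the picture. A call takes as long as a camera call. They do not tell look-alikes from the thing itself.
- env.masks_of(camera, target): "region" (400x640 bool, what is visible of it) and "position" ([column, row] in pixels, amid what is visible of it).
The state is a dict: "clock": time; "joints": joint angles; "joint_vel": joint speeds; "tau": joint torques, N m; "tool_pos": TCP position; "tcp_rot": TCP orientation; "wrist_force": force on the tool from outside, world axes, zero at the start; "wrist_torque": the same for the moment, N m; "gripper_width": finger opening in m; "grip_force": force on a finger pad.
Only numpy, scipy, OpenCV 4.12 (cv2) and the standard library are available. Lean on these libraries where they do the work, as an engineer would, in place of code of your own. Each camera call takes 0.05 s, during which the arm holds its last target. There are 200 camera calls.

### The job

The glue under three of the stones has been laid: press the green stone fully home into its bezel, then the pearl-white one, then the blue one, each with a light push of the fingertips. The black stone has no glue yet: leave it standing proud. Do not lift, tip or shove the blocks, and leave the spool, scissors and bead box where they are.

Things in the scene. Friction and masses are not known exactly. Their poses are not given: they have to be found in the camera images.
- green_block: Loose beech setting block, 64 x 64 x 34 mm, 0.5 kg, holding the green stone in a brass bezel (38 mm across, 4 mm high) on the middle of its top. Origin: centre of its underside; z up, x and y along its sides.
- green_top (a point): Crown (centre of the top) of the green domed stone, 29 mm across. At joint value 0 it is 50 mm above the block's underside (12 mm above the bezel), fully home 43 mm (5 mm above the bezel). Moves with the stone.
- green_stone (a joint): How far the green stone has been pushed down into its bezel, m: 0 = stands fully proud, 0.007 = fully home on its seat (solid stop). It starts between 0 and 0.0015. It slides straight down against about 3 N of friction and stays where it is left. More than 25 N cracks it.
- white_block: Loose beech setting block, 64 x 64 x 34 mm, 0.5 kg, holding the pearl-white stone in a brass bezel (38 mm across, 4 mm high) on the middle of its top. Origin: centre of its underside; z up, x and y along its sides.
- white_top (a point): Crown (centre of the top) of the pearl-white domed stone, 29 mm across. At joint value 0 it is 50 mm above the block's underside (12 mm above the bezel), fully home 43 mm (5 mm above the bezel). Moves with the stone.
- white_stone (a joint): How far the pearl-white stone has been pushed down into its bezel, m: 0 = stands fully proud, 0.007 = fully home on its seat (solid stop). It starts between 0 and 0.0015. It slides straight down against about 3 N of friction and stays where it is left. More than 25 N cracks it.
- blue_block: Loose beech setting block, 64 x 64 x 34 mm, 0.5 kg, holding the blue stone in a brass bezel (38 mm across, 4 mm high) on the middle of its top. Origin: centre of its underside; z up, x and y along its sides.
- blue_top (a point): Crown (centre of the top) of the blue domed stone, 29 mm across. At joint value 0 it is 50 mm above the block's underside (12 mm above the bezel), fully home 43 mm (5 mm above the bezel). Moves with the stone.
- blue_stone (a joint): How far the blue stone has been pushed down into its bezel, m: 0 = stands fully proud, 0.007 = fully home on its seat (solid stop). It starts between 0 and 0.0015. It slides straight down against about 3 N of friction and stays where it is left. More than 25 N cracks it.
- black_block: Loose beech setting block, 64 x 64 x 34 mm, 0.5 kg, holding the black stone in a brass bezel (38 mm across, 4 mm high) on the middle of its top. Origin: centre of its underside; z up, x and y along its sides.
- black_top (a point): Crown (centre of the top) of the black domed stone, 29 mm across. At joint value 0 it is 50 mm above the block's underside (12 mm above the bezel), fully home 43 mm (5 mm above the bezel). Moves with the stone.
- black_stone (a joint): How far the black stone has been pushed down into its bezel, m: 0 = stands fully proud, 0.007 = fully home on its seat (solid stop). It starts between 0 and 0.0015 and is to stay there. It slides straight down against about 3 N of friction and stays where it is left. More than 25 N cracks it.
- spool: Bystander: thread spool, standing, 42 mm across, 50 mm tall, yellow between wooden flanges. Origin: centre of its underside.
- scissors: Bystander: pink-handled scissors lying flat, about 150 mm long, 80 mm wide at the handles, 9 mm high. Origin: on the table between the blades' root and the handles; x towards the blade tips.
- bead_box: Bystander: closed bead box, 80 x 110 x 40 mm, grey with a clear lid. Origin: centre of its underside.
There are look-alikes about, which are no part of the job. What is shaped like the green_block but pink or red is not meant.

How it is judged:
On the way, in this order (a step that is already met when the one before it is completed fails the run):
1. the green stone is pressed home (value of joint green_stone above 0.0055 m), for 0.1 s.
2. the pearl-white stone is pressed home (value of joint white_stone above 0.0055 m), for 0.1 s.
3. the blue stone is pressed home (value of joint blue_stone above 0.0055 m), for 0.1 s.
At the end, for the whole second after the job is handed in: Green, pearl-white and blue stones are each at least 5.5 mm down of 7, the black one less than 3 mm; every block stands flat, at rest and within 15 mm of its start; spool, scissors and bead box are within 20 mm of their starts (value of joint each of green_stone, white_stone, blue_stone above 0.0055 m and value of joint black_stone below 0.003 m and distance of each of green_block, white_block, blue_block, black_block from where it was at the start of the episode below 0.015 m and angle between each of green_block, white_block, blue_block, black_block's own z axis and vertical below 0.05 rad and linear speed of each of green_block, white_block, blue_block, black_block below 0.02 m/s and distance of each of spool, scissors, bead_box from where it was at the start of the episode below 0.02 m); the robot touches nothing.
It fails at once if a block or stone is pressed with more than 25 N (contact force between any of the arm, the fingers and green_block above 25 N or contact force between any of the arm, the fingers and white_block above 25 N or contact force between any of the arm, the fingers and blue_block above 25 N or contact force between any of the arm, the fingers and black_block above 25 N).
It fails at once if a block or stone is touched with anything but the fingers ((contact force between the arm and green_block above 1 N and contact force between the fingers and green_block below 0.5 N) or (contact force between the arm and white_block above 1 N and contact force between the fingers and white_block below 0.5 N) or (contact force between the arm and blue_block above 1 N and contact force between the fingers and blue_block below 0.5 N) or (contact force between the arm and black_block above 1 N and contact force between the fingers and black_block below 0.5 N)).
It fails at once if a block is lifted more than 8 mm, tipped, or shoved more than 15 mm (height (world z) of any of green_block, white_block, blue_block, black_block above 0.008 m or angle between any of green_block, white_block, blue_block, black_block's own z axis and vertical above 0.2 rad or distance of any of green_block, white_block, blue_block, black_block from where it was at the start of the episode above 0.015 m).
It fails at once if the black stone is pushed in by 3 mm or more (value of joint black_stone above 0.003 m).
It fails at once if the spool, scissors or bead box is moved more than 20 mm (distance of any of spool, scissors, bead_box from where it was at the start of the episode above 0.02 m).
It also fails if it takes over 61 s, if anything falls off the work surface, if the arm or the gripper's body presses on something with over 40 N, if the wrist force passes 120 N, or if a joint passes its speed limit or range.

## Working session

There is one attempt and no reset: what is moved stays moved. The work goes in short steps, Python scripts to look and compute and a shell command to move; the robot and the scene stay as the last step left them, time stands still between calls to the robot, and variables do not carry over. Pictures are saved under pics/ and viewed, at most 10 in all, crops included, and the job is handed in when it is done.

```bash
mkdir -p pics; cat > h.py <<'E'
import numpy as np,cv2
from workcell import env
def save(c,n): cv2.imwrite('pics/'+n,c['color'][:,:,::-1])
def world(c,mask=None):
    z=c['range_z'];K=c['intrinsics'];v,u=np.mgrid[:400,:640]
    P=np.stack([(u-K[0,2])/K[0,0]*z,(v-K[1,2])/K[1,1]*z,z],-1)
    return (P-c['t'])@c['R']
E
python3 - <<'E'
from h import *
s=env.state();print(s['clock'],s['tool_pos'],s['tcp_rot'],s['gripper_width'],s['wrist_force'])
for n in('top','side'):
    c=env.read_camera(n);save(c,n+'1.png');W=world(c)
    for t in('green_block','white_block','blue_block','black_block','green_top','white_top','blue_top','black_top','spool','scissors','bead_box'):
        for m in env.masks_of(n,t)[:3]:
            r=m['region']&(c['range_z']>0);p=W[r]
            if len(p): print(n,t,round(m['p'],2),np.round(m['position']),r.sum(),np.round(np.median(p,0),3),np.round(np.percentile(p,98,axis=0),3),np.round(np.percentile(p,2,axis=0),3))
E
```

```text
0.0 [ 0.18566959 -0.62232068  0.23014858] [[ 9.58311529e-01  2.85725342e-01 -2.06501117e-04]
 [ 2.85725183e-01 -9.58309574e-01  1.96985743e-03]
 [ 3.64946191e-04 -1.94673966e-03 -9.99998039e-01]] 0.08514207004777756 [-0.04378316  0.28506457  0.3543689 ]
top green_block 0.9 [232. 220.] 824 [0.573 0.248 0.034] [0.61  0.284 0.05 ] [0.542 0.217 0.01 ]
top green_block 0.67 [220. 271.] 810 [0.455 0.266 0.035] [0.488 0.302 0.051] [0.423 0.233 0.017]
top green_block 0.6 [170. 249.] 908 [0.503 0.382 0.034] [0.543 0.421 0.05 ] [0.467 0.347 0.006]
top white_block 0.96 [372. 244.] 792 [ 0.508 -0.072  0.035] [ 0.543 -0.042  0.05 ] [ 0.477 -0.106  0.02 ]
top blue_block 0.9 [456. 220.] 831 [ 0.55  -0.273  0.035] [ 0.586 -0.243  0.051] [ 0.518 -0.311  0.011]
top black_block 0.73 [311. 265.] 830 [0.464 0.064 0.035] [0.498 0.096 0.05 ] [0.432 0.032 0.017]
top black_block 0.66 [229. 215.] 142 [0.577 0.251 0.048] [0.594 0.265 0.052] [0.564 0.238 0.037]
top green_top 0.58 [216. 271.] 138 [0.457 0.268 0.048] [0.471 0.282 0.053] [0.446 0.256 0.04 ]
top green_top 0.48 [232. 217.] 112 [0.576 0.25  0.048] [0.
[... 1721 characters left out ...]
8  0.037]
side blue_top 0.65 [379. 138.] 499 [ 0.55  -0.256  0.032] [ 0.585 -0.238  0.049] [ 0.52  -0.304  0.003]
side black_top 0.73 [279. 277.] 1283 [0.573 0.265 0.034] [0.613 0.292 0.049] [0.543 0.223 0.003]
side black_top 0.49 [372. 222.] 114 [0.466 0.07  0.046] [0.48  0.079 0.05 ] [0.455 0.056 0.04 ]
side spool 0.92 [287. 181.] 374 [0.69  0.02  0.038] [0.713 0.032 0.051] [ 0.675 -0.006  0.002]
side spool 0.41 [367. 173.] 92 [ 0.512 -0.066  0.046] [ 0.527 -0.056  0.05 ] [ 0.502 -0.085  0.037]
side scissors 0.82 [317. 144.] 499 [ 0.7   -0.201  0.005] [ 0.734 -0.101  0.009] [ 0.66  -0.247 -0.002]
side bead_box 0.8 [238. 248.] 2324 [0.692 0.239 0.039] [0.742 0.286 0.042] [0.658 0.178 0.005]
```

```bash
python3 - <<'E'
from h import *
im=cv2.imread('pics/top1.png')[140:300,140:500]
cv2.imwrite('pics/crop1.png',cv2.resize(im,None,fx=2.2,fy=2.2,interpolation=cv2.INTER_CUBIC))
im=cv2.imread('pics/side1.png')[220:400,200:420]
cv2.imwrite('pics/crop2.png',cv2.resize(im,None,fx=3,fy=3,interpolation=cv2.INTER_CUBIC))
# stone geometry: pixels well above the block top
import scipy.ndimage as nd
for n in('top','side'):
    c=env.read_camera(n);W=world(c);h=W[...,2]
    for nm,x,y in(('A',.576,.25),('B',.457,.268),('C',.504,.385),('white',.511,-.074),('blue',.551,-.276),('black',.465,.065)):
        d=np.hypot(W[...,0]-x,W[...,1]-y)
        m=(d<.02)&(h>.042)&(h<.06);b=(d<.055)&(h>.029)&(h<.06)
        (cx,cy),sz,a=cv2.minAreaRect((W[b][:,:2]*1000).astype(np.float32))
        P=W[m];p=np.linalg.lstsq(np.c_[2*P,np.ones(len(P))],(P**2).sum(1),rcond=None)[0][:3]
        print(n,nm,m.sum(),'stone mean',P.mean(0).round(4),'sphere xy',p.round(3),'top',np.percentile(h[m],95).round(4),'rect',np.round([cx,cy,*sz,a],1),'rgb',np.median(c['color'][m],0))
E
```

```text
top A 124 stone mean [0.5766 0.2507 0.0478] sphere xy [0.577 0.251 0.04 ] top 0.0519 rect [577.3 251.5  64.4  64.3  73. ] rgb [ 47.5 130.5  72. ]
top B 131 stone mean [0.4583 0.2691 0.0478] sphere xy [0.459 0.27  0.039] top 0.0513 rect [458.3 269.7  64.1  64.   57.1] rgb [ 46. 131.  73.]
top C 131 stone mean [0.505  0.3858 0.0474] sphere xy [0.505 0.387 0.039] top 0.0506 rect [505.2 386.7  65.5  64.1  51. ] rgb [ 45. 131.  74.]
top white 131 stone mean [ 0.5102 -0.0729  0.0478] sphere xy [ 0.511 -0.074  0.038] top 0.0518 rect [511.2 -73.4  64.1  64.5  14.2] rgb [248. 249. 238.]
top blue 125 stone mean [ 0.5514 -0.2775  0.0484] sphere xy [ 0.552 -0.279  0.04 ] top 0.0525 rect [ 552.8 -279.1   64.1   65.2   17.2] rgb [ 32.  64. 198.]
top black 129 stone mean [0.4653 0.0635 0.047 ] sphere xy [0.466 0.064 0.039] top 0.051 rect [465.7  63.6  64.1  63.6  10.7] rgb [10. 10. 14.]
side A 159 stone mean [0.5779 0.2562 0.0472] sphere xy [0.579 0.254 0.036] top 0.0504 rect [579.2 255.   64.5  64.5  72.2] rgb [ 10. 155.  70.]
side B 189 stone mean [0.4595 0.2747 0.0475] sphere xy [0.461 0.273 0.035] top 0.0501 rect [460.4 273.1  64.4  65.   57.8] rgb [ 10. 153.  69.]
side C 253 stone mean [0.5062 0.3909 0.0476] sphere xy [0.507 0.39  0.034] top 0.0503 rect [507.2 389.9  63.6  64.3  51.2] rgb [ 10. 152.  67.]
side white 78 stone mean [ 0.5119 -0.0675  0.0465] sphere xy [ 0.513 -0.07   0.035] top 0.0494 rect [512.6 -69.1  63.7  67.5  14.4] rgb [246.  244.5 233. ]
side blue 51 stone mean [ 0.5536 -0.273   0.047 ] sphere xy [ 0.554 -0.276  0.037] top 0.0501 rect [ 554.7 -275.8   62.8   67.8   16.6] rgb [ 21.  74. 217.]
side black 108 stone mean [0.4668 0.0688 0.046 ] sphere xy [0.467 0.067 0.032] top 0.0486 rect [467.8  66.4  63.9  66.1  10.6] rgb [30.  29.5 30. ]
```

View pics/crop1.png

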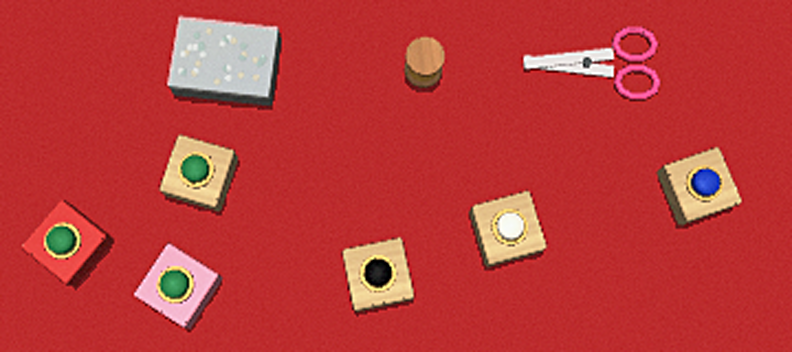

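View pics/crop2.png

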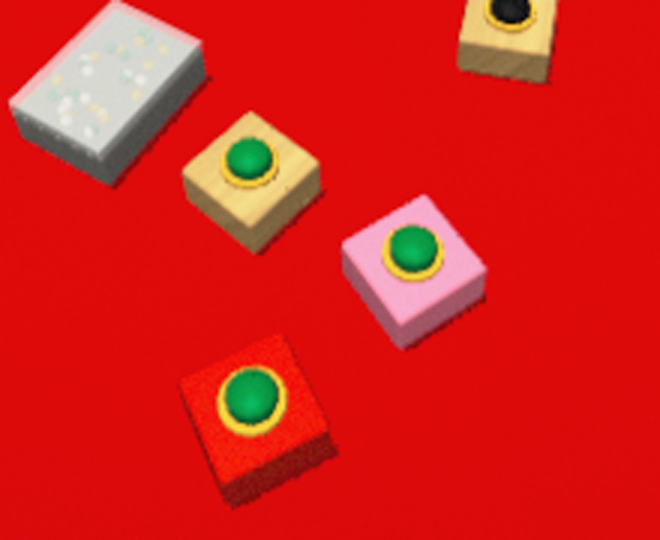

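Green candidates in the top view are (229,215) on beech, (220,271) on pink and (168,249) on red. The crops confirm that only (229,215) is beech, at about (0.578, 0.253), so that one is the target. The black, white and blue stones are at top pixels (308,265), (373,242) and (464,224).

```bash
python3 -m pendant '[{"x":0.52,"y":-0.6,"grip":-1},{"x":0.52,"y":-0.6,"grip":-1},{"x":0.52,"y":-0.6,"grip":-1},{"x":0.52,"y":-0.6,"grip":-1},{"x":0.52,"y":-0.6,"grip":-1},{"x":0.52,"y":-0.6,"grip":-1},{"x":0.52,"y":-0.6,"grip":-1},{"x":0.52,"y":-0.6,"grip":-1},{"x":0.52,"y":-0.6,"grip":-1},{"x":0.52,"y":-0.6,"grip":-1}]' 20
python3 -m pendant '[{"x":0.52,"y":-0.6,"grip":-1},{"x":0.52,"y":-0.6,"grip":-1},{"x":0.52,"y":-0.6,"grip":-1},{"x":0.52,"y":-0.6,"grip":-1},{"x":0.52,"y":-0.6,"grip":-1},{"x":0.52,"y":-0.6,"grip":-1},{"x":0.52,"y":-0.6,"grip":-1},{"x":0.52,"y":-0.6,"grip":-1},{"x":0.52,"y":-0.6,"grip":-1},{"x":0.52,"y":-0.6,"grip":-1}]'
python3 -m pendant '[{"x":0.52,"y":-0.6,"grip":-1},{"x":0.52,"y":-0.6,"grip":-1},{"x":0.52,"y":-0.6,"grip":-1},{"x":0.52,"y":-0.6,"grip":-1},{"x":0.52,"y":-0.6,"grip":-1},{"x":0.52,"y":-0.6,"grip":-1},{"x":0.52,"y":-0.6,"grip":-1},{"x":0.52,"y":-0.6,"grip":-1},{"x":0.52,"y":-0.6,"grip":-1},{"grip":-1}]'
cat >> h.py <<'E'
def go(x,y,z):
    s=env.state();d=s['tcp_rot'].T@(np.array([x,y,z])-s['tool_pos']) if hasattr(s['tcp_rot'],'T') else np.array(s['tcp_rot']).T@(np.array([x,y,z])-s['tool_pos'])
    print(s['clock'],np.round(s['tool_pos'],4),'F',np.round(s['wrist_force'],2),'w',s['gripper_width'],'sum of rows',np.round(d/.04,3),'z axis',np.round(np.array(s['tcp_rot'])[:,2],3))
E
python3 -c "
from h import *
go(.578,.253,.07)"
```

```text
1.3 [ 0.1858 -0.6229  0.2313] F [ 0.25 -0.48 -0.26] w 0.0856942345602364 sum of rows [ 15.655 -18.182   4.033] z axis [ 0.  0. -1.]validation failed for argument at $[0]...
validation failed for argument at $[0]...
validation failed for argument at $[0]...
```

```bash
python3 -m pendant '[{"x":0.52,"y":-0.6,"z":0,"rx":0,"ry":0,"rz":0,"grip":-1},{"x":0.52,"y":-0.6,"z":0,"rx":0,"ry":0,"rz":0,"grip":-1},{"x":0.52,"y":-0.6,"z":0,"rx":0,"ry":0,"rz":0,"grip":-1},{"x":0.52,"y":-0.6,"z":0,"rx":0,"ry":0,"rz":0,"grip":-1},{"x":0.52,"y":-0.6,"z":0,"rx":0,"ry":0,"rz":0,"grip":-1},{"x":0.52,"y":-0.6,"z":0,"rx":0,"ry":0,"rz":0,"grip":-1},{"x":0.52,"y":-0.6,"z":0,"rx":0,"ry":0,"rz":0,"grip":-1},{"x":0.52,"y":-0.6,"z":0,"rx":0,"ry":0,"rz":0,"grip":-1},{"x":0.52,"y":-0.6,"z":0,"rx":0,"ry":0,"rz":0,"grip":-1},{"x":0.52,"y":-0.6,"z":0,"rx":0,"ry":0,"rz":0,"grip":-1}]' 20
python3 -c "
from h import *
go(.578,.253,.07)"
```

```text
clock: 2.3
tool_pos: [0.3169, -0.3323, 0.2314]
tcp_rot: [[0.958, 0.285, 0.0], [0.285, -0.958, -0.0], [0.0, 0.0, -1.0]]
wrist_force: [-0.5, 0.6, 0.0]
gripper_width: -0.0
grip_force: 0.0
2.3 [ 0.3169 -0.3323  0.2314] F [-0.5   0.61  0.  ] w -5.148737731272894e-06 sum of rows [ 10.433 -12.162   4.033] z axis [ 0. -0. -1.]
```

```bash
python3 -m pendant '[{"x":0.52,"y":-0.6,"z":0,"rx":0,"ry":0,"rz":0,"grip":-1},{"x":0.52,"y":-0.6,"z":0,"rx":0,"ry":0,"rz":0,"grip":-1},{"x":0.52,"y":-0.6,"z":0,"rx":0,"ry":0,"rz":0,"grip":-1},{"x":0.52,"y":-0.6,"z":0,"rx":0,"ry":0,"rz":0,"grip":-1},{"x":0.52,"y":-0.6,"z":0,"rx":0,"ry":0,"rz":0,"grip":-1},{"x":0.52,"y":-0.6,"z":0,"rx":0,"ry":0,"rz":0,"grip":-1},{"x":0.52,"y":-0.6,"z":0,"rx":0,"ry":0,"rz":0,"grip":-1},{"x":0.52,"y":-0.6,"z":0,"rx":0,"ry":0,"rz":0,"grip":-1},{"x":0.52,"y":-0.6,"z":0,"rx":0,"ry":0,"rz":0,"grip":-1},{"x":0.52,"y":-0.6,"z":0,"rx":0,"ry":0,"rz":0,"grip":-1}]'
python3 -m pendant '[{"x":0.52,"y":-0.6,"z":0,"rx":0,"ry":0,"rz":0,"grip":-1},{"x":0.52,"y":-0.6,"z":0,"rx":0,"ry":0,"rz":0,"grip":-1},{"x":0.52,"y":-0.6,"z":0,"rx":0,"ry":0,"rz":0,"grip":-1},{"x":0.52,"y":-0.6,"z":0,"rx":0,"ry":0,"rz":0,"grip":-1},{"x":0.52,"y":-0.6,"z":0,"rx":0,"ry":0,"rz":0,"grip":-1},{"x":0.52,"y":-0.6,"z":0.6,"rx":0,"ry":0,"rz":0,"grip":-1},{"x":0.52,"y":-0.6,"z":0.7,"rx":0,"ry":0,"rz":0,"grip":-1},{"x":0.52,"y":-0.6,"z":0.7,"rx":0,"ry":0,"rz":0,"grip":-1},{"x":0.52,"y":-0.6,"z":0.7,"rx":0,"ry":0,"rz":0,"grip":-1},{"x":0,"y":0,"z":0,"rx":0,"ry":0,"rz":0,"grip":-1}]' >/dev/null
python3 - <<'E'
from h import *
go(.578,.253,.07)
c=env.read_camera('side');save(c,'s2.png')
im=c['color'][150:400,160:420,::-1];cv2.imwrite('pics/s2c.png',cv2.resize(im,None,fx=2.3,fy=2.3))
E
```

```text
clock: 3.3
tool_pos: [0.4477, -0.0428, 0.2316]
tcp_rot: [[0.958, 0.286, 0.001], [0.286, -0.958, -0.0], [0.001, 0.001, -1.0]]
wrist_force: [0.8, 0.1, 0.6]
gripper_width: 0.0
grip_force: 0.0
4.3 [0.5625 0.2184 0.1179] F [-0.85 -0.05  0.2 ] w 0.0002954667968452202 sum of rows [ 0.631 -0.713  1.193] z axis [-0.009 -0.001 -1.   ]
```

View pics/s2c.png

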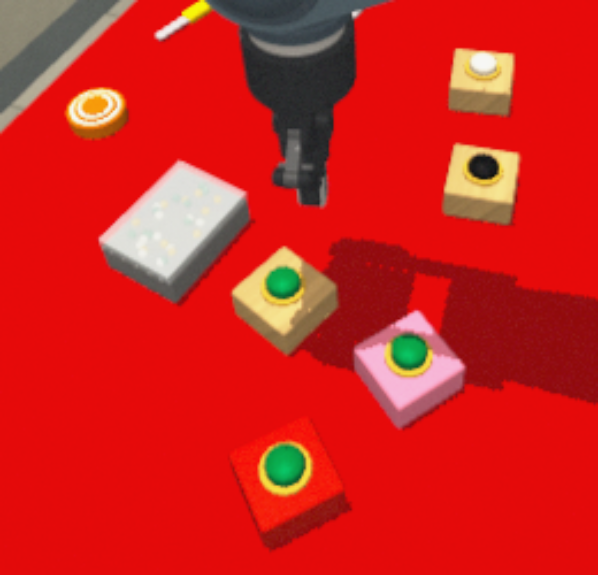

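The picture shows the shut fingers at crop (312,200), just short of the beech block's green stone at (283,283). I'll move over it and check.

```bash
python3 -m pendant '[{"x":0.2,"y":-0.22,"z":0,"rx":0,"ry":0,"rz":0,"grip":-1},{"x":0.2,"y":-0.22,"z":0.3,"rx":0,"ry":0,"rz":0,"grip":-1},{"x":0.2,"y":-0.22,"z":0.4,"rx":0,"ry":0,"rz":0,"grip":-1},{"x":0.03,"y":-0.05,"z":0.4,"rx":0,"ry":0,"rz":0,"grip":-1},{"x":0,"y":0,"z":0,"rx":0,"ry":0,"rz":0,"grip":-1},{"x":0,"y":0,"z":0,"rx":0,"ry":0,"rz":0,"grip":-1},{"x":0,"y":0,"z":0,"rx":0,"ry":0,"rz":0,"grip":-1},{"x":0,"y":0,"z":0,"rx":0,"ry":0,"rz":0,"grip":-1},{"x":0,"y":0,"z":0,"rx":0,"ry":0,"rz":0,"grip":-1},{"x":0,"y":0,"z":0,"rx":0,"ry":0,"rz":0,"grip":-1}]' >/dev/null
python3 - <<'E'
from h import *
go(.578,.253,.044)
c=env.read_camera('wrist');save(c,'w1.png')
E
```

```text
5.35 [0.5811 0.2508 0.0797] F [ 1.3  -0.38 -0.35] w 0.00015056252508183985 sum of rows [-0.06  -0.075  0.893] z axis [ 0.001  0.    -1.   ]
```

View pics/w1.png

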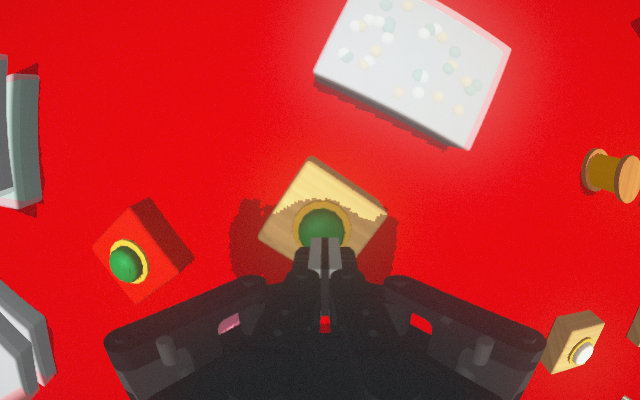

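The wrist view shows the fingertips (325,240) over the green stone (322,225) on the beech block. Next I'll correct sideways by 3 mm and descend to just above it.

```bash
python3 -m pendant '[{"x":-0.06,"y":-0.07,"z":0.1,"rx":0,"ry":0,"rz":0,"grip":-1},{"x":0,"y":0,"z":0.2,"rx":0,"ry":0,"rz":0,"grip":-1},{"x":0,"y":0,"z":0.2,"rx":0,"ry":0,"rz":0,"grip":-1},{"x":0,"y":0,"z":0.1,"rx":0,"ry":0,"rz":0,"grip":-1},{"x":0,"y":0,"z":0,"rx":0,"ry":0,"rz":0,"grip":-1},{"x":0,"y":0,"z":0,"rx":0,"ry":0,"rz":0,"grip":-1},{"x":0,"y":0,"z":0,"rx":0,"ry":0,"rz":0,"grip":-1},{"x":0,"y":0,"z":0,"rx":0,"ry":0,"rz":0,"grip":-1},{"x":0,"y":0,"z":0,"rx":0,"ry":0,"rz":0,"grip":-1},{"x":0,"y":0,"z":0,"rx":0,"ry":0,"rz":0,"grip":-1}]' >/dev/null
python3 -c "
from h import *
go(.578,.253,.044)"
```

```text
6.4 [0.578  0.2529 0.0555] F [ 0.29 -0.31 -0.61] w 5.1457860196029057e-05 sum of rows [ 0.001 -0.003  0.289] z axis [ 0.  0. -1.]
```

Accurate. Now press to 0.0465 in small steps.

```bash
python3 -m pendant '[{"x":0,"y":0,"z":0.03,"rx":0,"ry":0,"rz":0,"grip":-1},{"x":0,"y":0,"z":0.03,"rx":0,"ry":0,"rz":0,"grip":-1},{"x":0,"y":0,"z":0.03,"rx":0,"ry":0,"rz":0,"grip":-1},{"x":0,"y":0,"z":0.03,"rx":0,"ry":0,"rz":0,"grip":-1},{"x":0,"y":0,"z":0.03,"rx":0,"ry":0,"rz":0,"grip":-1},{"x":0,"y":0,"z":0.03,"rx":0,"ry":0,"rz":0,"grip":-1},{"x":0,"y":0,"z":0.03,"rx":0,"ry":0,"rz":0,"grip":-1},{"x":0,"y":0,"z":0.02,"rx":0,"ry":0,"rz":0,"grip":-1},{"x":0,"y":0,"z":0,"rx":0,"ry":0,"rz":0,"grip":-1},{"x":0,"y":0,"z":0,"rx":0,"ry":0,"rz":0,"grip":-1}]' >/dev/null
python3 -c "
from h import *
go(.578,.253,.0435)"
```

```text
7.4 [0.5779 0.2529 0.0461] F [-2.03 -0.05  2.23] w 8.124810210640539e-07 sum of rows [ 0.004 -0.002  0.064] z axis [ 0.  0. -1.]
```

```bash
python3 -m pendant '[{"x":0,"y":0,"z":0.01,"rx":0,"ry":0,"rz":0,"grip":-1},{"x":0,"y":0,"z":0.01,"rx":0,"ry":0,"rz":0,"grip":-1},{"x":0,"y":0,"z":0.01,"rx":0,"ry":0,"rz":0,"grip":-1},{"x":0,"y":0,"z":0.01,"rx":0,"ry":0,"rz":0,"grip":-1},{"x":0,"y":0,"z":0.01,"rx":0,"ry":0,"rz":0,"grip":-1},{"x":0,"y":0,"z":0.01,"rx":0,"ry":0,"rz":0,"grip":-1},{"x":0,"y":0,"z":0,"rx":0,"ry":0,"rz":0,"grip":-1},{"x":0,"y":0,"z":0,"rx":0,"ry":0,"rz":0,"grip":-1},{"x":0,"y":0,"z":0,"rx":0,"ry":0,"rz":0,"grip":-1},{"x":0,"y":0,"z":0,"rx":0,"ry":0,"rz":0,"grip":-1}]' >/dev/null
python3 -c "
from h import *
go(.578,.253,.0435)"
```

```text
8.4 [0.5778 0.2529 0.0436] F [-1.46 -0.69  1.5 ] w -0.0003734854166972639 sum of rows [ 0.005 -0.002  0.004] z axis [ 0.  0. -1.]
```

```bash
python3 -m pendant '[{"x":0,"y":0,"z":0.01,"rx":0,"ry":0,"rz":0,"grip":-1},{"x":0,"y":0,"z":0,"rx":0,"ry":0,"rz":0,"grip":-1},{"x":0,"y":0,"z":0,"rx":0,"ry":0,"rz":0,"grip":-1},{"x":0,"y":0,"z":0.005,"rx":0,"ry":0,"rz":0,"grip":-1},{"x":0,"y":0,"z":0,"rx":0,"ry":0,"rz":0,"grip":-1},{"x":0,"y":0,"z":0,"rx":0,"ry":0,"rz":0,"grip":-1},{"x":0,"y":0,"z":0,"rx":0,"ry":0,"rz":0,"grip":-1},{"x":0,"y":0,"z":0,"rx":0,"ry":0,"rz":0,"grip":-1},{"x":0,"y":0,"z":0,"rx":0,"ry":0,"rz":0,"grip":-1},{"x":0,"y":0,"z":0,"rx":0,"ry":0,"rz":0,"grip":-1}]' >/dev/null
python3 -c "
from h import *
go(.578,.253,.0435)"
```

```text
9.4 [0.5779 0.2529 0.0431] F [-2.47 -0.09  2.73] w -0.0001815630112289841 sum of rows [ 0.004 -0.002 -0.009] z axis [ 0.  0. -1.]
```

```bash
python3 -m pendant '[{"x":0,"y":0,"z":0.01,"rx":0,"ry":0,"rz":0,"grip":-1},{"x":0,"y":0,"z":0,"rx":0,"ry":0,"rz":0,"grip":-1},{"x":0,"y":0,"z":0,"rx":0,"ry":0,"rz":0,"grip":-1},{"x":0,"y":0,"z":0,"rx":0,"ry":0,"rz":0,"grip":-1},{"x":0,"y":0,"z":0,"rx":0,"ry":0,"rz":0,"grip":-1},{"x":0,"y":0,"z":0,"rx":0,"ry":0,"rz":0,"grip":-1},{"x":0,"y":0,"z":0,"rx":0,"ry":0,"rz":0,"grip":-1},{"x":0,"y":0,"z":0,"rx":0,"ry":0,"rz":0,"grip":-1},{"x":0,"y":0,"z":0,"rx":0,"ry":0,"rz":0,"grip":-1},{"x":0,"y":0,"z":0,"rx":0,"ry":0,"rz":0,"grip":-1}]' >/dev/null
python3 -c "
from h import *
go(.578,.253,.0435)"
```

```text
10.4 [0.5779 0.2529 0.0427] F [-1.59 -0.61  4.56] w -0.0002133821301380214 sum of rows [ 0.004 -0.002 -0.019] z axis [ 0.  0. -1.]
```

The stop is felt at about 0.0428 m, so green is home. Retract and go to white.

```bash
python3 -m pendant '[{"x":0,"y":0,"z":-0.1,"rx":0,"ry":0,"rz":0,"grip":-1},{"x":0,"y":0,"z":-0.6,"rx":0,"ry":0,"rz":0,"grip":-1},{"x":0,"y":0,"z":-0.8,"rx":0,"ry":0,"rz":0,"grip":-1},{"x":-0.39,"y":0.73,"z":0,"rx":0,"ry":0,"rz":0,"grip":-1},{"x":-0.39,"y":0.73,"z":0,"rx":0,"ry":0,"rz":0,"grip":-1},{"x":-0.39,"y":0.73,"z":0,"rx":0,"ry":0,"rz":0,"grip":-1},{"x":-0.39,"y":0.73,"z":0,"rx":0,"ry":0,"rz":0,"grip":-1},{"x":-0.39,"y":0.73,"z":0,"rx":0,"ry":0,"rz":0,"grip":-1},{"x":-0.39,"y":0.73,"z":0,"rx":0,"ry":0,"rz":0,"grip":-1},{"x":-0.39,"y":0.73,"z":0,"rx":0,"ry":0,"rz":0,"grip":-1}]' >/dev/null
python3 -m pendant '[{"x":-0.39,"y":0.73,"z":0,"rx":0,"ry":0,"rz":0,"grip":-1},{"x":-0.39,"y":0.73,"z":0,"rx":0,"ry":0,"rz":0,"grip":-1},{"x":-0.39,"y":0.73,"z":0,"rx":0,"ry":0,"rz":0,"grip":-1},{"x":0,"y":0,"z":0,"rx":0,"ry":0,"rz":0,"grip":-1},{"x":0,"y":0,"z":0,"rx":0,"ry":0,"rz":0,"grip":-1},{"x":0,"y":0,"z":0,"rx":0,"ry":0,"rz":0,"grip":-1},{"x":0,"y":0,"z":0,"rx":0,"ry":0,"rz":0,"grip":-1},{"x":0,"y":0,"z":0,"rx":0,"ry":0,"rz":0,"grip":-1},{"x":0,"y":0,"z":0,"rx":0,"ry":0,"rz":0,"grip":-1},{"x":0,"y":0,"z":0,"rx":0,"ry":0,"rz":0,"grip":-1}]' >/dev/null
python3 - <<'E'
from h import *
go(.512,-.072,.0555)
for n in('top','side'):
    c=env.read_camera(n);W=world(c);h=W[...,2]
    for nm,x,y in(('green',.578,.253),('B',.459,.270),('black',.4665,.065)):
        d=np.hypot(W[...,0]-x,W[...,1]-y);m=(d<.02)&(h>.042)&(h<.06)
        print(n,nm,m.sum(),np.percentile(h[m],95).round(4) if m.any() else 0,np.median(W[(d<.055)&(h>.03)&(h<.06)],0).round(3))
E
```

```text
12.4 [ 0.5119 -0.0712  0.1027] F [-0.01  0.1  -0.33] w -0.0002424920305555534 sum of rows [-0.002  0.021  1.18 ] z axis [ 0.  0. -1.]
top green 40 0.0455 [0.576 0.25  0.035]
top B 131 0.0512 [0.457 0.268 0.035]
top black 128 0.0505 [0.464 0.064 0.035]
side green 33 0.044 [0.577 0.259 0.034]
side B 188 0.0503 [0.458 0.278 0.034]
side black 107 0.0489 [0.465 0.074 0.034]
```

The depth images confirm green is down 6.4 mm and its block has not moved. Descend on white, then press to 0.0435.

```bash
python3 -m pendant '[{"x":0,"y":0.02,"z":0.2,"rx":0,"ry":0,"rz":0,"grip":-1},{"x":0,"y":0,"z":0.3,"rx":0,"ry":0,"rz":0,"grip":-1},{"x":0,"y":0,"z":0.3,"rx":0,"ry":0,"rz":0,"grip":-1},{"x":0,"y":0,"z":0.2,"rx":0,"ry":0,"rz":0,"grip":-1},{"x":0,"y":0,"z":0.1,"rx":0,"ry":0,"rz":0,"grip":-1},{"x":0,"y":0,"z":0.08,"rx":0,"ry":0,"rz":0,"grip":-1},{"x":0,"y":0,"z":0,"rx":0,"ry":0,"rz":0,"grip":-1},{"x":0,"y":0,"z":0,"rx":0,"ry":0,"rz":0,"grip":-1},{"x":0,"y":0,"z":0,"rx":0,"ry":0,"rz":0,"grip":-1},{"x":0,"y":0,"z":0,"rx":0,"ry":0,"rz":0,"grip":-1}]' >/dev/null
python3 -m pendant '[{"x":0,"y":0,"z":0.03,"rx":0,"ry":0,"rz":0,"grip":-1},{"x":0,"y":0,"z":0.03,"rx":0,"ry":0,"rz":0,"grip":-1},{"x":0,"y":0,"z":0.03,"rx":0,"ry":0,"rz":0,"grip":-1},{"x":0,"y":0,"z":0.03,"rx":0,"ry":0,"rz":0,"grip":-1},{"x":0,"y":0,"z":0.03,"rx":0,"ry":0,"rz":0,"grip":-1},{"x":0,"y":0,"z":0.03,"rx":0,"ry":0,"rz":0,"grip":-1},{"x":0,"y":0,"z":0.03,"rx":0,"ry":0,"rz":0,"grip":-1},{"x":0,"y":0,"z":0.02,"rx":0,"ry":0,"rz":0,"grip":-1},{"x":0,"y":0,"z":0,"rx":0,"ry":0,"rz":0,"grip":-1},{"x":0,"y":0,"z":0,"rx":0,"ry":0,"rz":0,"grip":-1}]' >/dev/null
python3 -c "
from h import *
go(.512,-.072,.043)"
```

```text
14.5 [ 0.512  -0.0723  0.0463] F [-0.59 -0.25  2.  ] w -0.00011851242417494962 sum of rows [ 0.002 -0.008  0.082] z axis [ 0. -0. -1.]
```

```bash
python3 -m pendant '[{"x":0,"y":0,"z":0.01,"rx":0,"ry":0,"rz":0,"grip":-1},{"x":0,"y":0,"z":0.01,"rx":0,"ry":0,"rz":0,"grip":-1},{"x":0,"y":0,"z":0.01,"rx":0,"ry":0,"rz":0,"grip":-1},{"x":0,"y":0,"z":0.01,"rx":0,"ry":0,"rz":0,"grip":-1},{"x":0,"y":0,"z":0.01,"rx":0,"ry":0,"rz":0,"grip":-1},{"x":0,"y":0,"z":0.01,"rx":0,"ry":0,"rz":0,"grip":-1},{"x":0,"y":0,"z":0.01,"rx":0,"ry":0,"rz":0,"grip":-1},{"x":0,"y":0,"z":0.01,"rx":0,"ry":0,"rz":0,"grip":-1},{"x":0,"y":0,"z":0,"rx":0,"ry":0,"rz":0,"grip":-1},{"x":0,"y":0,"z":0,"rx":0,"ry":0,"rz":0,"grip":-1}]' >/dev/null
python3 -c "
from h import *
go(.512,-.072,.0427)"
```

```text
15.5 [ 0.512  -0.0723  0.043 ] F [-0.22  0.18  2.39] w -0.00035311358257354594 sum of rows [ 0.001 -0.008  0.008] z axis [ 0. -0. -1.]
```

```bash
python3 -m pendant '[{"x":0,"y":0,"z":0.01,"rx":0,"ry":0,"rz":0,"grip":-1},{"x":0,"y":0,"z":0,"rx":0,"ry":0,"rz":0,"grip":-1},{"x":0,"y":0,"z":0,"rx":0,"ry":0,"rz":0,"grip":-1},{"x":0,"y":0,"z":0,"rx":0,"ry":0,"rz":0,"grip":-1},{"x":0,"y":0,"z":0,"rx":0,"ry":0,"rz":0,"grip":-1},{"x":0,"y":0,"z":0,"rx":0,"ry":0,"rz":0,"grip":-1},{"x":0,"y":0,"z":0,"rx":0,"ry":0,"rz":0,"grip":-1},{"x":0,"y":0,"z":-0.1,"rx":0,"ry":0,"rz":0,"grip":-1},{"x":0,"y":0,"z":-0.6,"rx":0,"ry":0,"rz":0,"grip":-1},{"x":0,"y":0,"z":-0.8,"rx":0,"ry":0,"rz":0,"grip":-1}]' >/dev/null
python3 -m pendant '[{"x":-0.06,"y":0.65,"z":0,"rx":0,"ry":0,"rz":0,"grip":-1},{"x":-0.06,"y":0.65,"z":0,"rx":0,"ry":0,"rz":0,"grip":-1},{"x":-0.06,"y":0.65,"z":0,"rx":0,"ry":0,"rz":0,"grip":-1},{"x":-0.06,"y":0.65,"z":0,"rx":0,"ry":0,"rz":0,"grip":-1},{"x":-0.06,"y":0.65,"z":0,"rx":0,"ry":0,"rz":0,"grip":-1},{"x":-0.06,"y":0.65,"z":0,"rx":0,"ry":0,"rz":0,"grip":-1},{"x":-0.06,"y":0.65,"z":0,"rx":0,"ry":0,"rz":0,"grip":-1},{"x":-0.06,"y":0.65,"z":0,"rx":0,"ry":0,"rz":0,"grip":-1},{"x":0,"y":0,"z":0,"rx":0,"ry":0,"rz":0,"grip":-1},{"x":0,"y":0,"z":0,"rx":0,"ry":0,"rz":0,"grip":-1}]' >/dev/null
python3 - <<'E'
from h import *
go(.5535,-.2775,.0555)
for n in('top','side'):
    c=env.read_camera(n);W=world(c);h=W[...,2]
    for nm,x,y in(('white',.512,-.072),('green',.578,.253),('blue',.5535,-.2775)):
        d=np.hypot(W[...,0]-x,W[...,1]-y);m=(d<.02)&(h>.04)&(h<.06)
        print(n,nm,m.sum(),np.percentile(h[m],95).round(4) if m.any() else 0,np.median(W[(d<.055)&(h>.03)&(h<.06)],0).round(3))
E
```

```text
17.5 [ 0.5528 -0.2771  0.1023] F [1.1  0.03 0.56] w 0.00025421210950557905 sum of rows [0.015 0.016 1.169] z axis [-0.     0.001 -1.   ]
top white 105 0.0447 [ 0.51  -0.072  0.035]
top green 95 0.0451 [0.576 0.25  0.035]
top blue 63 0.0513 [ 0.543 -0.265  0.035]
side white 40 0.0433 [ 0.511 -0.064  0.034]
side green 97 0.0436 [0.576 0.259 0.034]
side blue 59 0.0492 [ 0.552 -0.267  0.034]
```

White is home (about 7 mm down). Blue next.

```bash
python3 -m pendant '[{"x":0.01,"y":0.01,"z":0.2,"rx":0,"ry":0,"rz":0,"grip":-1},{"x":0,"y":0,"z":0.3,"rx":0,"ry":0,"rz":0,"grip":-1},{"x":0,"y":0,"z":0.3,"rx":0,"ry":0,"rz":0,"grip":-1},{"x":0,"y":0,"z":0.2,"rx":0,"ry":0,"rz":0,"grip":-1},{"x":0,"y":0,"z":0.1,"rx":0,"ry":0,"rz":0,"grip":-1},{"x":0,"y":0,"z":0.07,"rx":0,"ry":0,"rz":0,"grip":-1},{"x":0,"y":0,"z":0,"rx":0,"ry":0,"rz":0,"grip":-1},{"x":0,"y":0,"z":0,"rx":0,"ry":0,"rz":0,"grip":-1},{"x":0,"y":0,"z":0,"rx":0,"ry":0,"rz":0,"grip":-1},{"x":0,"y":0,"z":0,"rx":0,"ry":0,"rz":0,"grip":-1}]' >/dev/null
python3 -m pendant '[{"x":0,"y":0,"z":0.03,"rx":0,"ry":0,"rz":0,"grip":-1},{"x":0,"y":0,"z":0.03,"rx":0,"ry":0,"rz":0,"grip":-1},{"x":0,"y":0,"z":0.03,"rx":0,"ry":0,"rz":0,"grip":-1},{"x":0,"y":0,"z":0.03,"rx":0,"ry":0,"rz":0,"grip":-1},{"x":0,"y":0,"z":0.03,"rx":0,"ry":0,"rz":0,"grip":-1},{"x":0,"y":0,"z":0.03,"rx":0,"ry":0,"rz":0,"grip":-1},{"x":0,"y":0,"z":0.03,"rx":0,"ry":0,"rz":0,"grip":-1},{"x":0,"y":0,"z":0.02,"rx":0,"ry":0,"rz":0,"grip":-1},{"x":0,"y":0,"z":0,"rx":0,"ry":0,"rz":0,"grip":-1},{"x":0,"y":0,"z":0,"rx":0,"ry":0,"rz":0,"grip":-1}]' >/dev/null
python3 -c "
from h import *
go(.5535,-.2775,.0427)"
```

```text
19.6 [ 0.5536 -0.2774  0.0467] F [-0.73  0.91  2.4 ] w -0.00013840874385400071 sum of rows [-0.003  0.001  0.101] z axis [ 0. -0. -1.]
```

```bash
python3 -m pendant '[{"x":0,"y":0,"z":0.01,"rx":0,"ry":0,"rz":0,"grip":-1},{"x":0,"y":0,"z":0.01,"rx":0,"ry":0,"rz":0,"grip":-1},{"x":0,"y":0,"z":0.01,"rx":0,"ry":0,"rz":0,"grip":-1},{"x":0,"y":0,"z":0.01,"rx":0,"ry":0,"rz":0,"grip":-1},{"x":0,"y":0,"z":0.01,"rx":0,"ry":0,"rz":0,"grip":-1},{"x":0,"y":0,"z":0.01,"rx":0,"ry":0,"rz":0,"grip":-1},{"x":0,"y":0,"z":0.01,"rx":0,"ry":0,"rz":0,"grip":-1},{"x":0,"y":0,"z":0.01,"rx":0,"ry":0,"rz":0,"grip":-1},{"x":0,"y":0,"z":0.01,"rx":0,"ry":0,"rz":0,"grip":-1},{"x":0,"y":0,"z":0,"rx":0,"ry":0,"rz":0,"grip":-1}]' >/dev/null
python3 -c "
from h import *
go(.5535,-.2775,.0427)"
```

```text
20.6 [ 0.5536 -0.2774  0.043 ] F [-1.07  0.72  2.74] w 0.00012249432724051066 sum of rows [-0.003  0.001  0.009] z axis [ 0. -0. -1.]
```

```bash
python3 -m pendant '[{"x":0,"y":0,"z":0.01,"rx":0,"ry":0,"rz":0,"grip":-1},{"x":0,"y":0,"z":0,"rx":0,"ry":0,"rz":0,"grip":-1},{"x":0,"y":0,"z":0,"rx":0,"ry":0,"rz":0,"grip":-1},{"x":0,"y":0,"z":0,"rx":0,"ry":0,"rz":0,"grip":-1},{"x":0,"y":0,"z":0,"rx":0,"ry":0,"rz":0,"grip":-1},{"x":0,"y":0,"z":-0.1,"rx":0,"ry":0,"rz":0,"grip":-1},{"x":0,"y":0,"z":-0.6,"rx":0,"ry":0,"rz":0,"grip":-1},{"x":0,"y":0,"z":-0.8,"rx":0,"ry":0,"rz":0,"grip":-1},{"x":0,"y":0,"z":-0.8,"rx":0,"ry":0,"rz":0,"grip":-1},{"x":0,"y":0,"z":-0.8,"rx":0,"ry":0,"rz":0,"grip":-1}]' >/dev/null
python3 - <<'E'
from h import *
go(.5535,-.2775,.0555)
for n in('top','side'):
    c=env.read_camera(n);W=world(c);h=W[...,2]
    for nm,x,y in(('white',.512,-.072),('green',.578,.253),('blue',.5535,-.2775),('black',.4665,.065)):
        d=np.hypot(W[...,0]-x,W[...,1]-y);m=(d<.02)&(h>.04)&(h<.06)
        print(n,nm,m.sum(),np.percentile(h[m],95).round(4) if m.any() else 0,np.median(W[(d<.055)&(h>.03)&(h<.06)],0).round(3))
E
```

```text
21.6 [ 0.5533 -0.2772  0.1675] F [0.24 0.61 0.26] w -2.5584495315967398e-05 sum of rows [0.003 0.01  2.801] z axis [-0.  0. -1.]
top white 107 0.0453 [ 0.51  -0.072  0.035]
top green 97 0.0449 [0.576 0.25  0.035]
top blue 110 0.0458 [ 0.55  -0.276  0.036]
top black 142 0.0505 [0.464 0.064 0.035]
side white 41 0.0435 [ 0.511 -0.064  0.034]
side green 90 0.0434 [0.576 0.259 0.034]
side blue 25 0.0436 [ 0.553 -0.268  0.034]
side black 118 0.0485 [0.465 0.074 0.034]
```

```bash
python3 -c "
from h import *
print(env.job_done())"
```

```text
the job is handed in; nothing more can be done
None
```

I pressed the green, pearl-white and blue stones home in that order and left the black one proud. The depth images show all three fully down and their blocks unmoved, and the job is handed in (no verdict was returned).

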